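# Ease the panel lift down on its release valve

### The job

The inlay on the red panel has not set, so bring the raised bench lift all the way down slowly: crack the red-gripped release valve open just far enough that the ram creeps down, never faster than 2 cm a second, and never touching the panel or platen. When the lift has come fully to rest at the bottom, close the valve again hand-tight, snug against its stop without forcing the lever, let go, and leave the jar, whetstone and spatula where they are.

Things in the scene. Friction and masses are not known exactly. Their poses are not given: they have to be found in the camera images.
- lift: dark green cast-iron hydraulic bench lift, fixed to the bench; origin on the bench at the centre of its base. Base 220 x 220 mm, 50 mm high; x is its far side, z up. A reservoir block 90 (x) x 80 (y) mm, 90 mm high, stands at its -y side, centred 20 mm to -x and 165 mm to -y of the origin; the release valve is on top of the block.
- ram (a joint): height in m of the lift's ram above fully lowered: 0 fully down on its stop, at most 0.08. It carries a 190 x 190 x 10 mm aluminium platen with the red panel; the load varies. It sinks under its load when the valve is open enough and cannot be raised again. Faster than 20 mm/s is too fast
- panel_top (a point): centre of the top of the cinnabar-red panel (150 x 150 x 10 mm) on the platen; 88 mm above the bench when fully lowered, and rises with the ram. A brass toggle clamp on the platen's far edge stands 40 mm higher.
- valve (a joint): release valve spindle's angle, rad: 0 closed on its hard stop, opens counter-clockwise seen from above, at most 1.3. It stays where left and takes 3 N at the grip to turn. The ram starts to sink somewhere in 0.2 to 0.9 depending on load and wear; each further 0.1 adds some 10 mm/s. Closed is below 0.03
- lever (a joint): spring give of the lever on its spindle, rad: 0 unloaded, negative when pushed clockwise (closing); 7 N pushed at the grip bends it 0.013 rad (1 mm at the grip). Snug closing is 7 to 20 N pushed at the grip against the stop for a moment; 27 N or more either way is forcing it
- valve_grip (a point): in the upright red grip of the valve lever, a round post 18 mm in diameter, 75 mm out from the spindle axis; point 137 mm above the bench, post top 18 mm higher, clear down to 22 mm lower, where the steel lever is (12 mm wide). At valve and lever 0 it lies straight to the lift's -y of the axis; it moves on a level circle about the axis
- valve_axis (a point): point on the valve's upright spindle axis at the height of valve_grip; axes as the lift's. The hub below it is 30 mm in diameter and its top is 16 mm lower.
- jar: stoppered clay jar, dull brown glaze, 66 mm in diameter, 90 mm high; origin under its centre; stands near the lift, to be left alone
- whetstone: grey whetstone block 150 x 55 x 30 mm, long along its x; origin under its centre; lies near the lift, to be left alone
- spatula: horn spatula 170 mm long along its x, 10 mm thick; origin on its underside near mid-length; lies near the lift, to be left alone

How it is judged:
On the way, in this order (a step that is already met when the one before it is completed fails the run):
1. the valve is cracked open and the ram has begun to sink (value of joint valve above 0.15 rad and value of joint ram between 0.01 and 0.05 m), for 0.1 s.
2. the ram is fully down and at rest (value of joint ram below 0.002 m and velocity of joint ram above -0.002 m/s), for 0.2 s.
3. the valve is closed and pressed snug on its stop (value of joint valve below 0.03 rad and value of joint lever below -0.011 rad), for 0.1 s.
At the end, for the whole second after the job is handed in: the ram is fully down (within 2 mm), the valve is closed (within 0.03 rad of its stop) and released, and the jar stands upright (value of joint ram below 0.002 m and value of joint valve below 0.03 rad and angle between jar's own z axis and vertical below 0.2 rad); the robot touches nothing.
It fails at once if the ram sank faster than 20 mm/s (velocity of joint ram below -0.02 m/s).
It fails at once if the lever was forced (27 N or more pushed at its grip) (value of joint lever below -0.05 rad or value of joint lever above 0.05 rad).
It fails at once if the robot touched the panel or platen (contact force between any of the arm, the fingers and ram above 1 N).
It fails at once if the jar, whetstone or spatula was shifted more than 30 mm (distance of any of jar, whetstone, spatula from where it was at the start of the episode above 0.03 m).
It also fails if it takes over 72 s, if anything falls off the work surface, if the arm or the gripper's body presses on something with over 40 N, if the wrist force passes 120 N, or if a joint passes its speed limit or range.

### The arm

A 6-joint arm with a two-finger parallel gripper is mounted at the origin on the work surface. World frame = base frame: x ahead of the robot, y to its left, z up, the work surface at z = 0. Lengths are in m, angles in rad, forces in N, time in s.
With the tool pointing down it reaches from about 0.3 to 0.75 m from the base axis. Payload 8.5 kg.
Tool frame: the origin (TCP) lies midway between the tips of the shut fingers; the grasp point (between the pads) lies behind it (r.hold_point_z is the z of the grasp point in the tool frame, in m); z points along the fingers, y is the direction in which the jaws open and shut (so a half turn about z gives the same grasp; the last joint's range is limited). The gripper opens to 88 mm and grips with 3 to 60 N. Pads are 18 mm wide; open, the fingers measure 123 mm over their backs; the gripper's body (75 mm by 187 mm) begins 45 mm behind the grasp point.
Start: joints at [1.048, 0.381, 1.297, -0, 1.464, -0.215], TCP at [0.167, 0.524, 0.239] pointing down, gripper open.
Joint ranges: [-3.11, 3.11], [-0.89, 2.33], [0.22, 2.48], [-1.42, 4.56], [0.17, 2.85], [-2.88, 2.88]. Speed limits (rad/s): [2.39, 2.39, 3.14, 3.14, 3.14, 3.14].

### API

Orientations are given as a unit quaternion [x, y, z, w].
In Python, from rig import r, optics, masks_of gives the robot as it stands. The module is installed in compiled form; this text tells all that it offers.
- The arm moves only by the tool drive_tool, never from a script. Its arguments are lists of equal length, an entry for each row: "translation": the shift along the tool's x, y, z in mm, a list of three; "roll": the turn about the tool's z in degrees; "jaw": the gripper's target within -1 to 1 (shut at 1, half-way at 0, fully open at -1). In form: {"translation": [[tx, ty, tz], ...], "roll": [roll, ...], "jaw": [jaw, ...]}. A call has 1 to 20 rows; each row shifts and turns the commanded pose from where the row before left it, along the tool's axes as they then stand; what a row does not reach is not made up. A row lasts 1/8 s, in which the tool goes at most 62.5 mm and 10.7 degrees, less where a joint would pass 70% of its speed; a pose out of reach is approached as far as the arm can. A call with a gripper value outside its range is refused whole. The fingers move at their own pace and stop on an object; the grip force is fixed at half the most. Time passes only in rows, so rows that do not move let the fingers close. It gives the time, the measured TCP pose, the force and the opening at its end, in the units of the state.
- r.get_state(): the state, without advancing time (a new reading comes with each control period).
- optics.camera(name): name is "scene" or "side" or "wrist"; returns a dict with "image" (420x560x3 uint8, red, green, blue), "K" (3x3 intrinsics, pixels), "k1" (the pictures are not rectified: a ray, as slopes to the right and down, at radius r is drawn at 1 + k1 r^2 times it, then the intrinsics apply), "eye" and "attitude" of the camera in the world; the wrist camera has in their place "hand_eye" (4x4, takes a point from camera to tool coordinates, whose origin is the TCP and whose axes are the flange's). Camera axes: x right, y down, z forward; pixel columns grow to the right and rows downward; lengths in m; the calibration is good to about 2 mm. A picture is of the moment at which its call begins: read the wrist's pose just before it. There is no depth.
- r.job_done(): hands the job in, once; it reports no verdict.
Trained networks look in the newest picture that a camera, given by its name, has taken for a name from the list of things; names that differ only in an ending like _2 or _b are one class to them, and where a whole thing is asked for, a point or a joint stands for the part that bears it (a point fixed in the world has none). Each returns a list of dicts, best first, with "score" (0 to 1); they miss things now and then, are a little off and sometimes report something else, mostly with a low value. They report only what shows in the picture. A call takes as long as a camera call.
- masks_of(camera, name): "pixels" (420x560 bool, what is visible of it) and "box" ([left, top, right, bottom] in pixels, round what is visible of it).
The state is a dict: "t": time; "joints": joint angles; "qvel": joint speeds; "joint_efforts": joint torques, N m; "tcp_pos": TCP position; "tool_rot": TCP orientation; "force": force on the tool from outside, world axes, zero at the start; "moment": the same for the moment, N m; "width": finger opening in m.
Only numpy, scipy, OpenCV 4.12 (cv2) and the standard library are available. Lean on these libraries where they do the work, as an engineer would, in place of code of your own. Each camera call takes 0.05 s, during which the arm holds its last target. There are 200 camera calls.

## Working session

There is one attempt and no reset: what is moved stays moved. The work goes in short steps, Python scripts to look and compute and a tool call to move; the robot and the scene stay as the last step left them, time stands still between calls to the robot, and variables do not carry over. Pictures are saved under pics/ and viewed, about 8 in all and at most 12, crops included, and the job is handed in when it is done.

Besides the shell and the picture viewer there is one more tool, called after "Request:" by a JSON object that holds its "fn" and its "kwargs", one argument or row to a line. drive_tool: Moves the arm, as the interface text tells. Its arguments: {"type":"object","properties":{"translation":{"type":"array","items":{"type":"array","items":{"type":"number"}}},"roll":{"type":"array","items":{"type":"number"}},"jaw":{"type":"array","items":{"type":"number"}}},"required":["translation","roll","jaw"]}

```bash
mkdir -p pics; cat > h.py <<'E'
import numpy as np, cv2
from rig import r, optics, masks_of
from scipy.spatial.transform import Rotation as R
def cam(n):
    s=r.get_state(); c=optics.camera(n)
    if n=="wrist":
        T=np.eye(4); T[:3,:3]=R.from_quat(s["tool_rot"]).as_matrix(); T[:3,3]=s["tcp_pos"]
        M=T@np.array(c["hand_eye"])
    else:
        M=np.eye(4); a=np.array(c["attitude"]); M[:3,:3]=a if a.shape==(3,3) else R.from_quat(a).as_matrix(); M[:3,3]=c["eye"]
    c["M"]=M; return c
def dist(c): return np.array([c["k1"],0,0,0,0],float)
def ray(c,uv):
    # drawn = ideal*(1+k1 r^2) (opencv convention)
    p=cv2.undistortPoints(np.array(uv,float).reshape(-1,1,2),np.array(c["K"]),dist(c)).reshape(-1,2)
    d=np.c_[p,np.ones(len(p))]@c["M"][:3,:3].T
    return d
def onz(c,uv,z):
    d=ray(c,uv); e=c["M"][:3,3]; return e+d*((z-e[2])/d[:,2])[:,None]
def proj(c,P):
    Mi=np.linalg.inv(c["M"]); q,_=cv2.projectPoints(np.array(P,float).reshape(-1,1,3),cv2.Rodrigues(Mi[:3,:3])[0],Mi[:3,3],np.array(c["K"]),dist(c)); return q.reshape(-1,2)
def save(c,f,img=None): cv2.imwrite("pics/"+f,cv2.cvtColor(c["image"] if img is None else img,cv2.COLOR_RGB2BGR))
E
python3 - <<'E'
from h import *
print(r.get_state(), r.hold_point_z)
ims=[]
for n in ["scene","side"]:
    c=cam(n); ims.append(c["image"]); print(n,c["M"].round(3).tolist(),c["k1"],np.array(c["K"]).round(1).tolist())
    for o in ["lift","valve_grip","valve","panel_top","jar","whetstone","spatula"]:
        for m in masks_of(n,o)[:2]:
            ys,xs=np.nonzero(m["pixels"]); print(n,o,round(m["score"],2),np.array(m["box"]).round(0).tolist(),xs.mean().round(1),ys.mean().round(1),len(xs))
    save(c,n+"0.png")
c=cam("wrist"); save(c,"wrist0.png")
E
```

```text
{'t': 0.0, 'joints': array([ 1.04770796e+00,  3.81228154e-01,  1.29823426e+00,  1.89882447e-07,
        1.46358992e+00, -2.15306000e-01]), 'qvel': array([ 0.00130183, -0.00027174, -0.00032413,  0.00145871,  0.00122374,
        0.00091021]), 'joint_efforts': array([ 7.46990572e-04, -4.37921441e+01, -2.24564230e+01,  7.13861897e-02,
        3.51549173e-02, -1.34243232e-04]), 'tcp_pos': array([0.16648911, 0.52391587, 0.23812944]), 'tool_rot': array([ 1.53284451e-01,  9.88181838e-01, -6.80627252e-04, -2.63463022e-04]), 'force': array([0.62134444, 0.05424863, 0.71191979]), 'moment': array([-0.03851906, -0.01856366, -0.00403164]), 'width': 0.08781023553521274} -0.0187
scene [[0.72, 0.407, -0.561, 1.112], [0.693, -0.408, 0.594, -0.623], [0.013, -0.817, -0.577, 0.717], [0.0, 0.0, 0.0, 1.0]] -0.15420584091861908 [[510.9, 0.0, 279.5], [0.0, 510.9, 206.5], [0.0, 0.0, 1.0]]
scene lift 0.83 [232.0, 156.0, 416.0, 290.0] 331.3 225.4 14301
scene valve_grip 0.98 [238.0, 211.0, 271.0, 235.0] 247.1 223.6 394
scene valve 0.6 [232.0, 210.0, 283.0, 239.0] 255.5 222.0 609
scene panel_top 0.93 [289.0, 159.0
[... 233 characters left out ...]
ne 0.58 [236.0, 210.0, 281.0, 236.0] 255.8 222.0 593
side [[-0.942, -0.255, 0.219, 0.276], [-0.336, 0.743, -0.579, 0.677], [-0.015, -0.619, -0.785, 0.978], [0.0, 0.0, 0.0, 1.0]] 0.02800369974669146 [[523.7, 0.0, 279.3], [0.0, 523.7, 206.3], [0.0, 0.0, 1.0]]
side lift 0.81 [157.0, 141.0, 306.0, 311.0] 234.4 231.2 14134
side valve_grip 0.48 [285.0, 141.0, 305.0, 172.0] 297.1 155.1 217
side valve 0.87 [271.0, 143.0, 304.0, 185.0] 290.2 164.5 407
side panel_top 0.81 [159.0, 165.0, 289.0, 270.0] 224.2 216.2 7425
side jar 0.84 [283.0, 258.0, 314.0, 294.0] 297.4 272.8 920
side whetstone 0.91 [309.0, 146.0, 373.0, 193.0] 340.7 169.8 1454
side spatula 0.73 [163.0, 312.0, 234.0, 369.0] 200.6 342.1 830
```

```bash
python3 - <<'E'
import cv2
a=cv2.imread("pics/scene0.png");b=cv2.imread("pics/side0.png")
cv2.imwrite("pics/c1.png",cv2.resize(a[130:330,150:430],None,fx=2.8,fy=2.8,interpolation=3))
cv2.imwrite("pics/c2.png",cv2.resize(b[120:320,140:400],None,fx=2.9,fy=2.9,interpolation=3))
E
```

```text
(no output)
```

View pics/c1.png

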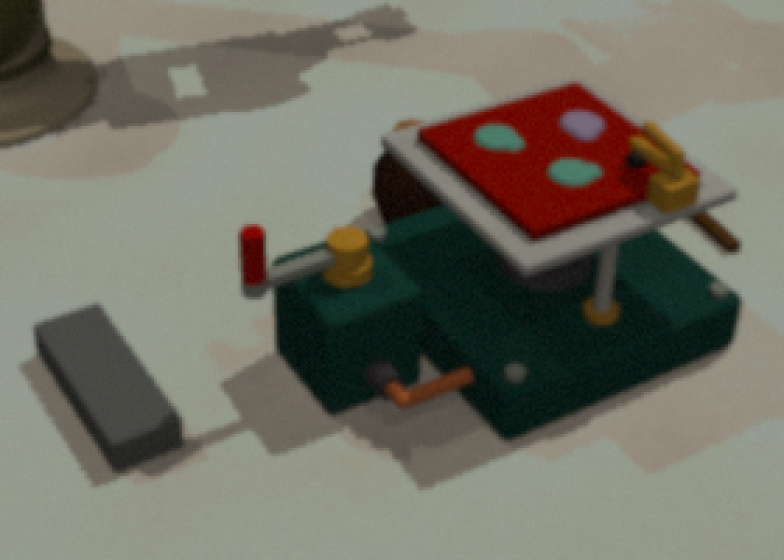

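View pics/c2.png

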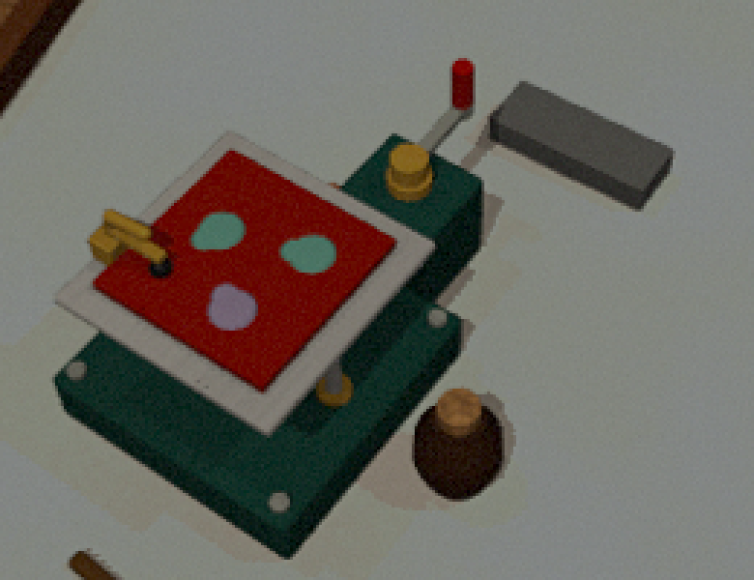

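c1 (scene): the grip is the red post at (240,222), the hub top at (275,214), and the panel is raised. The whetstone is left of the grip at about (188,268), and the jar is behind the platen. c2 (side): the grip is at (299,149), the hub top at (281,172), and the jar at (297,273).

```bash
python3 - <<'E'
from h import *
A=cam("scene");B=cam("side")
def s1(x,y): return [x/2.8+150-.3,y/2.8+130-.3]
def s2(x,y): return [x/2.9+140-.3,y/2.9+120-.3]
def tri(a,b):
    da,db=ray(A,[a])[0],ray(B,[b])[0]; da/=np.linalg.norm(da);db/=np.linalg.norm(db)
    ea,eb=A["M"][:3,3],B["M"][:3,3]
    t=np.linalg.lstsq(np.c_[da,-db],eb-ea,rcond=None)[0]
    p,q=ea+da*t[0],eb+db*t[1]; return ((p+q)/2).round(4),np.linalg.norm(p-q).round(4)
for n,a,b,z in [("grip",s1(253,257),s2(462,84),.135),("griptop",s1(252,231),s2(462,63),.155),("hubtop",s1(349,236),s2(410,152),.121)]:
    print(n,tri(a,b),onz(A,[a],z).round(4),onz(B,[b],z).round(4))
print("base corners z.05 scene near",onz(A,[s1(508,437)],0),"right",onz(A,[s1(740,297)],.05))
print("side: bottom corner",onz(B,[s2(290,537)],.05),"left",onz(B,[s2(55,380)],.05),"right",onz(B,[s2(462,322)],.05))
print("blk top side",onz(B,[s2(396,135),s2(482,180)],.09))
print("jar top",onz(B,[s2(459,402)],.09), "stone",onz(B,[s2(520,83),s2(672,152),s2(640,185),s2(491,122)],.03))
print("panel corners tri", tri(s1(535,237),s2(233,150)),tri(s1(420,133),s2(395,243)))
E
```

```text
grip (array([ 0.5252, -0.1128,  0.1346]), np.float64(0.0032)) [[ 0.5273 -0.1126  0.135 ]] [[ 0.524  -0.1138  0.135 ]]
griptop (array([ 0.5257, -0.1131,  0.1568]), np.float64(0.0032)) [[ 0.5255 -0.1111  0.155 ]] [[ 0.5251 -0.1162  0.155 ]]
hubtop (array([ 0.5438, -0.0406,  0.125 ]), np.float64(0.006)) [[ 0.543  -0.0357  0.121 ]] [[ 0.5429 -0.0462  0.121 ]]
base corners z.05 scene near [[ 0.6793595  -0.01091576  0.        ]] right [[0.74076531 0.18750786 0.05      ]]
side: bottom corner [[0.5251028  0.25022805 0.05      ]] left [[0.73588991 0.1886825  0.05      ]] right [[0.47102942 0.04253777 0.05      ]]
blk top side [[ 0.56903332 -0.08576087  0.09      ]
 [ 0.49023885 -0.06292819  0.09      ]]
jar top [[0.44333505 0.13485276 0.09      ]] stone [[ 0.50760933 -0.22956297  0.03      ]
 [ 0.36443332 -0.19340038  0.03      ]
 [ 0.3806639  -0.14954638  0.03      ]
 [ 0.51744362 -0.17743006  0.03      ]]
panel corners tri (array([0.6591, 0.0209, 0.1511]), np.float64(0.0055)) (array([0.5164, 0.0644, 0.1515]), np.float64(0.004))
```

Request:
{"fn": "drive_tool", "kwargs": {
  "translation": [
    [0,0,-40],
    [-38,-35.5,0],
    [-38,-35.5,0],
    [-38,-35.5,0],
    [-38,-35.5,0],
    [-38,-35.5,0],
    [-38,-35.5,0],
    [-38,-35.5,0],
    [-38,-35.5,0],
    [-38,-35.5,0],
    [-38,-35.5,0],
    [-38,-35.5,0],
    [-38,-35.5,0],
    [-38,-35.5,0],
    [-38,-35.5,0]
  ],
  "roll": [0,0,0,0,0,0,0,0,0,0,0,0,0,0,0],
  "jaw": [0.3,0.3,0.3,0.3,0.3,0.3,0.3,0.3,0.3,0.3,0.3,0.3,0.3,0.3,0.3]
}}

```text
t: 2.82
tcp_pos: [0.5237, -0.1124, 0.2788]
tool_rot: [0.153, 0.988, 0.0, 0.0]
force: [0.4, -0.7, 0.3]
width: 0.031
```

Request:
{"fn": "drive_tool", "kwargs": {
  "translation": [
    [0,0,0],
    [0,0,0],
    [0,0,0],
    [0,0,0],
    [0,0,0],
    [0,0,0],
    [0,0,0],
    [0,0,0],
    [0,0,0],
    [0,0,0],
    [0,0,0]
  ],
  "roll": [8.8,8.8,8.8,8.8,8.8,8.8,8.8,8.8,8.8,8.8,0],
  "jaw": [0.3,0.3,0.3,0.3,0.3,0.3,0.3,0.3,0.3,0.3,0.3]
}}

```text
t: 4.2
tcp_pos: [0.523, -0.1107, 0.2788]
tool_rot: [0.796, 0.605, -0.0, 0.0]
force: [-1.1, 0.0, 1.3]
width: 0.0306
```

```bash
cat >> h.py <<'E'
def toolaxes():
    s=r.get_state(); Q=R.from_quat(s["tool_rot"]).as_matrix(); return s,Q
E
python3 - <<'E'
from h import *
s,Q=toolaxes(); print(s["t"],s["tcp_pos"].round(4),Q.round(3).tolist(),s["width"],s["force"].round(2))
c=cam("wrist"); save(c,"w1.png")
for o in ["valve_grip","valve"]:
    for m in masks_of("wrist",o)[:2]:
        ys,xs=np.nonzero(m["pixels"]); print(o,round(m["score"],2),np.array(m["box"]).round(),xs.mean(),ys.mean(),len(xs))
im=c["image"].copy()
for p in proj(c,[[.5245,-.113,.155],[.5435,-.040,.121],s["tcp_pos"]]): cv2.circle(im,tuple(int(v) for v in p.round()),4,(0,255,255),1); print(p)
save(c,"w1.png",im)
E
```

```text
4.2 [ 0.523  -0.1107  0.2788] [[0.268, 0.963, 0.0], [0.963, -0.268, -0.0], [-0.0, 0.0, -1.0]] 0.03062921993775065 [-1.06  0.01  1.33]
valve_grip 0.91 [270. 118. 291. 214.] 278.6180081855389 167.23601637107777 1466
valve 0.94 [259.  82. 298. 208.] 278.00735294117646 138.3858359133127 2584
[278.22058315 201.55748322]
[276.52787702 100.95335729]
[276.49868553 275.21364743]
```

View pics/w1.png

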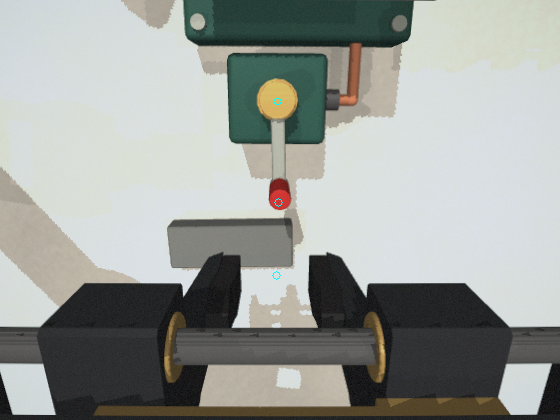

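w1: the red grip top is centred at (280,200) and the hub at (277,99). Both are within 2 px of my projections, and the lever is at its closed angle.

Request:
{"fn": "drive_tool", "kwargs": {
  "translation": [
    [-1,3.5,40],
    [0,0,40],
    [0,0,30],
    [0,0,25],
    [0,0,21],
    [0,0,0]
  ],
  "roll": [0,0,0,0,0,0],
  "jaw": [0.3,0.3,0.3,0.3,0.3,0.3]
}}

```text
t: 5.1
tcp_pos: [0.5256, -0.1124, 0.1217]
tool_rot: [0.796, 0.605, -0.001, -0.001]
force: [-0.3, -0.1, -0.5]
width: 0.0309
```

```bash
cat >> h.py <<'E'
AX=np.array([.544,-.039])
def panel(n="side"):
    c=cam(n); return c
def valve_info():
    s,Q=toolaxes(); d=s["tcp_pos"][:2]-AX
    print("t",round(s["t"],2),"tcp",s["tcp_pos"].round(4),"F tool",(Q.T@s["force"]).round(1),"w",round(s["width"],4),"toolang",np.degrees(np.arctan2(Q[1,1],Q[0,1])).round(1),"pos ang",round(np.arctan2(d[1],d[0])+np.pi/2+np.radians(15.5),3),"rad",np.linalg.norm(d).round(4))
_roi=(slice(120,330),slice(130,320))
def shift(ref,img):
    # vertical image shift of red panel by centroid of red pixels (side view)
    def cen(i):
        h=i.astype(int); m=(h[...,0]>90)&(h[...,1]<60)&(h[...,2]<60)
        m=m.astype(np.uint8); n,l,st,ce=cv2.connectedComponentsWithStats(m); k=1+np.argmax(st[1:,4])
        x,y,w,hh,a=st[k]; return np.r_[ce[k],a]
    return cen(ref),cen(img)
def ram(n="side"):
    """ram height above bottom from the panel outline mask (known 150mm square, yaw -15.5)"""
    c=cam(n); i=c["image"].astype(int); m=((i[...,0]>60)&(i[...,0]>2.5*i[...,1])&(i[...,0]>2.5*i[...,2])).astype(np.uint8)
    k,l,st,ce=cv2.connectedComponentsWithStats(m); j=1+np.argmax(st[1:,4]); 
    P=cv2.convexHull(np.argwhere(l==j)[:,::-1].astype(np.int32)).reshape(-1,2); mo=cv2.moments(P); u=np.array([mo['m10'],mo['m01']])/mo['m00']
    # lift centre known -> best z of panel top
    zs=np.linspace(.08,.175,381); pr=proj(c,[[*CEN,z] for z in zs]); b=np.argmin(((pr-u)**2).sum(1))
    return zs[b]-.088, u, np.sqrt(((pr[b]-u)**2).sum())
_a=np.radians(-15.5)
CEN=AX-np.array([[np.cos(_a),-np.sin(_a)],[np.sin(_a),np.cos(_a)]])@np.array([-.02,-.165])
E
python3 - <<'E'
from h import *
valve_info(); print(CEN)
for k in range(2): print(r.get_state()["t"],"side",ram("side"),"scene",ram("scene"))
E
```

```text
t 5.1 tcp [ 0.5256 -0.1124  0.1217] F tool [-0.2 -0.2  0.5] w 0.0309 toolang -15.6 pos ang 0.025 rad 0.0756
[0.60736694 0.11465426]
5.1 side (np.float64(0.0595), array([224.20431067, 212.02460052]), np.float64(0.40956986786099336)) scene (np.float64(0.05875), array([345.76721862, 186.24010079]), np.float64(1.9862109639841843))
5.2 side (np.float64(0.0595), array([224.17156644, 212.04309577]), np.float64(0.3744221763769575)) scene (np.float64(0.05875), array([345.81196273, 186.19248572]), np.float64(1.9469623101447178))
```

Request:
{"fn": "drive_tool", "kwargs": {
  "translation": [
    [0,2,0],
    [0,2.2,0],
    [0,2.2,0],
    [0,2.2,0],
    [0,2.2,0],
    [0,2.2,0],
    [0,0,0]
  ],
  "roll": [-1.5,-1.7,-1.7,-1.7,-1.7,-1.7,0],
  "jaw": [0.5,0.5,0.5,0.5,0.5,0.5,0.5]
}}

```text
t: 6.18
tcp_pos: [0.5392, -0.1152, 0.1227]
tool_rot: [0.741, 0.672, 0.0, 0.0]
force: [-1.4, 0.4, 0.5]
width: 0.0218
```

```bash
cat > chk.py <<'E'
from h import *
valve_info()
a=ram("side"); b=ram("scene"); c=ram("side"); d=ram("scene"); print("ram",[round(float(v[0]),4) for v in (a,b,c,d)],a[1].round(2),b[1].round(2), "t",r.get_state()["t"])
c=cam("wrist"); s,Q=toolaxes()
i=c["image"].astype(int); m=((i[...,0]>60)&(i[...,0]>2.5*i[...,1])&(i[...,0]>2.5*i[...,2])); m[:150]=0
save(c,"w_last.png")
E
python3 chk.py
```

```text
t 6.17 tcp [ 0.5392 -0.1152  0.1227] F tool [ 0.2 -1.4 -0.5] w 0.0218 toolang -5.6 pos ang 0.207 rad 0.0764
ram [0.0595, 0.0585, 0.0595, 0.0585] [224.26 212.03] [345.82 186.3 ] t 6.375
```

Request:
{"fn": "drive_tool", "kwargs": {
  "translation": [
    [0,1.5,0],
    [0,1.5,0],
    [0,0,0]
  ],
  "roll": [-1.15,-1.15,0],
  "jaw": [0.5,0.5,0.5]
}}

```text
t: 6.8
tcp_pos: [0.5419, -0.1154, 0.1227]
tool_rot: [0.727, 0.686, 0.0, -0.0]
force: [-2.2, 0.2, 1.0]
width: 0.022
```

```bash
python3 chk.py
```

```text
t 6.8 tcp [ 0.5419 -0.1154  0.1227] F tool [ 0.1 -2.2 -1. ] w 0.022 toolang -3.3 pos ang 0.244 rad 0.0765
ram [0.0595, 0.0585, 0.0595, 0.0587] [224.3  212.05] [345.75 186.29] t 7.0
```

View pics/w_last.png

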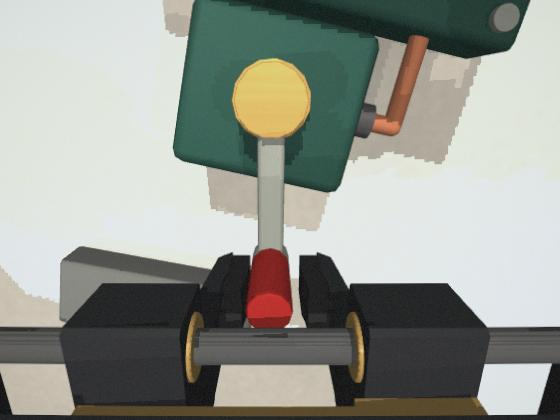

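w_last: the post at (270,290) sits between the pads. The lever points straight down the image and has turned about 12° relative to the block, so it follows the tool.

Request:
{"fn": "drive_tool", "kwargs": {
  "translation": [
    [0,1.5,0],
    [0,1.5,0],
    [0,0,0]
  ],
  "roll": [-1.15,-1.15,0],
  "jaw": [0.5,0.5,0.5]
}}

```text
t: 7.42
tcp_pos: [0.5451, -0.1155, 0.1227]
tool_rot: [0.713, 0.701, 0.0, 0.0]
force: [-2.2, 0.9, -0.8]
width: 0.0223
```

```bash
python3 chk.py
```

```text
t 7.42 tcp [ 0.5451 -0.1155  0.1227] F tool [ 0.9 -2.2  0.8] w 0.0223 toolang -1.0 pos ang 0.284 rad 0.0766
ram [0.0592, 0.0585, 0.0595, 0.0585] [224.25 212.06] [345.71 186.34] t 7.625
```

Request:
{"fn": "drive_tool", "kwargs": {
  "translation": [
    [0.3,1.5,0],
    [0.3,1.5,0],
    [0,0,0]
  ],
  "roll": [-1.15,-1.15,0],
  "jaw": [0.5,0.5,0.5]
}}

```text
t: 8.05
tcp_pos: [0.5481, -0.1153, 0.1228]
tool_rot: [0.699, 0.715, -0.0, 0.0]
force: [-1.5, -2.3, 0.6]
width: 0.0223
```

```bash
python3 chk.py
```

```text
t 8.05 tcp [ 0.5481 -0.1153  0.1228] F tool [-2.3 -1.6 -0.6] w 0.0223 toolang 1.3 pos ang 0.324 rad 0.0764
ram [0.0595, 0.0585, 0.0595, 0.0585] [224.25 212.02] [345.71 186.3 ] t 8.25
```

Request:
{"fn": "drive_tool", "kwargs": {
  "translation": [
    [0.2,1.5,0],
    [0.2,1.5,0],
    [0,0,0]
  ],
  "roll": [-1.15,-1.15,0],
  "jaw": [0.5,0.5,0.5]
}}

```text
t: 8.68
tcp_pos: [0.5511, -0.1145, 0.1228]
tool_rot: [0.685, 0.729, 0.0, 0.0]
force: [-2.9, -2.0, 0.9]
width: 0.022
```

```bash
python3 chk.py
```

```text
t 8.68 tcp [ 0.5511 -0.1145  0.1228] F tool [-1.8 -3.  -0.9] w 0.022 toolang 3.6 pos ang 0.364 rad 0.0758
ram [0.0595, 0.0585, 0.0592, 0.0585] [224.33 212.03] [345.65 186.33] t 8.875
```

Request:
{"fn": "drive_tool", "kwargs": {
  "translation": [
    [0,1.5,0],
    [0,1.5,0],
    [0,0,0]
  ],
  "roll": [-1.15,-1.15,0],
  "jaw": [0.5,0.5,0.5]
}}

```text
t: 9.3
tcp_pos: [0.554, -0.1142, 0.1227]
tool_rot: [0.67, 0.743, 0.0, 0.0]
force: [-1.9, -1.6, -0.6]
width: 0.0218
```

```bash
python3 chk.py
```

```text
t 9.3 tcp [ 0.554  -0.1142  0.1227] F tool [-1.4 -2.   0.6] w 0.0218 toolang 5.9 pos ang 0.403 rad 0.0758
ram [0.0592, 0.0585, 0.0592, 0.0582] [224.27 212.06] [345.74 186.33] t 9.5
```

Request:
{"fn": "drive_tool", "kwargs": {
  "translation": [
    [0,1.5,0],
    [0,1.5,0],
    [0,0,0]
  ],
  "roll": [-1.15,-1.15,0],
  "jaw": [0.5,0.5,0.5]
}}

```text
t: 9.93
tcp_pos: [0.557, -0.1138, 0.1227]
tool_rot: [0.655, 0.756, 0.0, -0.0]
force: [-3.4, 0.4, -0.1]
width: 0.0221
```

```bash
python3 chk.py
```

```text
t 9.93 tcp [ 0.557  -0.1138  0.1227] F tool [ 0.9 -3.3  0.1] w 0.0221 toolang 8.2 pos ang 0.442 rad 0.076
ram [0.0582, 0.0567, 0.0575, 0.0562] [224.24 212.4 ] [345.61 187.03] t 10.125
```

Request:
{"fn": "drive_tool", "kwargs": {
  "translation": [
    [0,1.5,0],
    [0,1.5,0],
    [0,0,0]
  ],
  "roll": [-1.15,-1.15,0],
  "jaw": [0.5,0.5,0.5]
}}

```text
t: 10.55
tcp_pos: [0.5599, -0.1135, 0.1227]
tool_rot: [0.64, 0.769, 0.0, 0.0]
force: [-1.2, 1.1, -0.5]
width: 0.0222
```

```bash
python3 chk.py
```

```text
t 10.55 tcp [ 0.5599 -0.1135  0.1227] F tool [ 1.3 -1.   0.5] w 0.0222 toolang 10.5 pos ang 0.481 rad 0.0762
ram [0.0537, 0.0522, 0.0532, 0.0515] [224.52 213.77] [345.56 188.84] t 10.75
```

It is sinking at roughly 7 mm/s, so I'll hold and measure.

Request:
{"fn": "drive_tool", "kwargs": {
  "translation": [
    [0,0,0],
    [0,0,0],
    [0,0,0],
    [0,0,0]
  ],
  "roll": [0,0,0,0],
  "jaw": [0.5,0.5,0.5,0.5]
}}

```text
t: 11.3
tcp_pos: [0.5598, -0.1136, 0.1228]
tool_rot: [0.64, 0.769, 0.0, 0.0]
force: [-0.9, 0.8, -0.3]
width: 0.0221
```

```bash
python3 chk.py
```

```text
t 11.3 tcp [ 0.5598 -0.1136  0.1228] F tool [ 0.9 -0.7  0.3] w 0.0221 toolang 10.5 pos ang 0.48 rad 0.0762
ram [0.0472, 0.0455, 0.0462, 0.0447] [224.9  215.67] [345.38 191.56] t 11.5
```

Request:
{"fn": "drive_tool", "kwargs": {
  "translation": [
    [0,0,0],
    [0,0,0],
    [0,0,0],
    [0,0,0],
    [0,0,0],
    [0,0,0],
    [0,0,0],
    [0,0,0],
    [0,0,0],
    [0,0,0],
    [0,0,0],
    [0,0,0]
  ],
  "roll": [0,0,0,0,0,0,0,0,0,0,0,0],
  "jaw": [0.5,0.5,0.5,0.5,0.5,0.5,0.5,0.5,0.5,0.5,0.5,0.5]
}}

```text
t: 13.05
tcp_pos: [0.5598, -0.1135, 0.1228]
tool_rot: [0.64, 0.769, 0.0, 0.0]
force: [-1.3, -0.4, 0.1]
width: 0.0221
```

```bash
python3 chk.py
```

```text
t 13.05 tcp [ 0.5598 -0.1135  0.1228] F tool [-0.1 -1.3 -0.1] w 0.0221 toolang 10.5 pos ang 0.479 rad 0.0762
ram [0.0345, 0.033, 0.034, 0.0325] [225.36 219.5 ] [344.66 196.58] t 13.25
```

Request:
{"fn": "drive_tool", "kwargs": {
  "translation": [
    [0,0,0],
    [0,0,0],
    [0,0,0],
    [0,0,0],
    [0,0,0],
    [0,0,0],
    [0,0,0],
    [0,0,0],
    [0,0,0],
    [0,0,0],
    [0,0,0],
    [0,0,0],
    [0,0,0],
    [0,0,0],
    [0,0,0],
    [0,0,0],
    [0,0,0],
    [0,0,0],
    [0,0,0],
    [0,0,0]
  ],
  "roll": [0,0,0,0,0,0,0,0,0,0,0,0,0,0,0,0,0,0,0,0],
  "jaw": [0.5,0.5,0.5,0.5,0.5,0.5,0.5,0.5,0.5,0.5,0.5,0.5,0.5,0.5,0.5,0.5,0.5,0.5,0.5,0.5]
}}

```text
t: 15.8
tcp_pos: [0.5598, -0.1135, 0.1227]
tool_rot: [0.64, 0.769, -0.0, 0.0]
force: [-0.8, 0.2, -0.1]
width: 0.0222
```

```bash
python3 chk.py
```

```text
t 15.8 tcp [ 0.5598 -0.1135  0.1227] F tool [ 0.3 -0.7  0.1] w 0.0222 toolang 10.5 pos ang 0.479 rad 0.0762
ram [0.024, 0.0227, 0.0237, 0.0225] [225.97 222.56] [344.61 200.61] t 16.0
```

Request:
{"fn": "drive_tool", "kwargs": {
  "translation": [
    [0,0,0],
    [0,0,0],
    [0,0,0],
    [0,0,0],
    [0,0,0],
    [0,0,0],
    [0,0,0],
    [0,0,0],
    [0,0,0],
    [0,0,0],
    [0,0,0],
    [0,0,0],
    [0,0,0],
    [0,0,0],
    [0,0,0],
    [0,0,0],
    [0,0,0],
    [0,0,0],
    [0,0,0],
    [0,0,0]
  ],
  "roll": [0,0,0,0,0,0,0,0,0,0,0,0,0,0,0,0,0,0,0,0],
  "jaw": [0.5,0.5,0.5,0.5,0.5,0.5,0.5,0.5,0.5,0.5,0.5,0.5,0.5,0.5,0.5,0.5,0.5,0.5,0.5,0.5]
}}

```text
t: 18.55
tcp_pos: [0.5598, -0.1135, 0.1227]
tool_rot: [0.64, 0.769, 0.0, 0.0]
force: [-0.5, -1.3, 0.7]
width: 0.0219
```

```bash
python3 chk.py
```

```text
t 18.55 tcp [ 0.5598 -0.1135  0.1227] F tool [-1.2 -0.7 -0.7] w 0.0219 toolang 10.5 pos ang 0.479 rad 0.0762
ram [0.0185, 0.0173, 0.0183, 0.017] [226.18 224.12] [344.57 202.85] t 18.75
```

Request:
{"fn": "drive_tool", "kwargs": {
  "translation": [
    [0,0,0],
    [0,0,0],
    [0,0,0],
    [0,0,0],
    [0,0,0],
    [0,0,0],
    [0,0,0],
    [0,0,0]
  ],
  "roll": [0,0,0,0,0,0,0,0],
  "jaw": [0.5,0.5,0.5,0.5,0.5,0.5,0.5,0.5]
}}

```text
t: 19.8
tcp_pos: [0.5598, -0.1135, 0.1228]
tool_rot: [0.64, 0.769, 0.0, 0.0]
force: [-0.3, -0.8, -0.3]
width: 0.0219
```

```bash
python3 chk.py
```

```text
t 19.8 tcp [ 0.5598 -0.1135  0.1228] F tool [-0.8 -0.4  0.3] w 0.0219 toolang 10.5 pos ang 0.479 rad 0.0761
ram [0.017, 0.0155, 0.0168, 0.0155] [226.29 224.57] [344.56 203.5 ] t 20.0
```

The ram is slowing to about 1.2 mm/s, so I'll open slightly more.

Request:
{"fn": "drive_tool", "kwargs": {
  "translation": [
    [0,1.5,0],
    [0,1.5,0],
    [0,0,0],
    [0,0,0],
    [0,0,0],
    [0,0,0]
  ],
  "roll": [-1.15,-1.15,0,0,0,0],
  "jaw": [0.5,0.5,0.5,0.5,0.5,0.5]
}}

```text
t: 20.8
tcp_pos: [0.5628, -0.1129, 0.1228]
tool_rot: [0.624, 0.781, 0.0, 0.0]
force: [-1.4, 0.0, -0.9]
width: 0.0218
```

```bash
python3 chk.py
```

```text
t 20.8 tcp [ 0.5628 -0.1129  0.1228] F tool [ 0.3 -1.4  0.9] w 0.0218 toolang 12.8 pos ang 0.519 rad 0.0762
ram [0.0123, 0.0105, 0.0113, 0.0098] [226.55 225.89] [344.62 205.42] t 21.0
```

Request:
{"fn": "drive_tool", "kwargs": {
  "translation": [
    [0,0,0],
    [0,0,0],
    [0,0,0],
    [0,0,0],
    [0,0,0],
    [0,0,0],
    [0,0,0],
    [0,0,0]
  ],
  "roll": [0,0,0,0,0,0,0,0],
  "jaw": [0.5,0.5,0.5,0.5,0.5,0.5,0.5,0.5]
}}

```text
t: 22.05
tcp_pos: [0.5627, -0.1129, 0.1228]
tool_rot: [0.624, 0.781, 0.0, 0.0]
force: [-1.0, 1.1, -0.4]
width: 0.022
```

```bash
python3 chk.py
```

```text
t 22.05 tcp [ 0.5627 -0.1129  0.1228] F tool [ 1.3 -0.7  0.4] w 0.022 toolang 12.8 pos ang 0.519 rad 0.0762
ram [0.0038, 0.002, 0.0033, 0.0015] [226.93 228.33] [344.15 208.72] t 22.25
```

Request:
{"fn": "drive_tool", "kwargs": {
  "translation": [
    [0,0,0],
    [0,0,0],
    [0,0,0],
    [0,0,0],
    [0,0,0],
    [0,0,0],
    [0,0,0],
    [0,0,0],
    [0,0,0],
    [0,0,0],
    [0,0,0],
    [0,0,0]
  ],
  "roll": [0,0,0,0,0,0,0,0,0,0,0,0],
  "jaw": [0.5,0.5,0.5,0.5,0.5,0.5,0.5,0.5,0.5,0.5,0.5,0.5]
}}

```text
t: 23.8
tcp_pos: [0.5627, -0.1129, 0.1228]
tool_rot: [0.624, 0.781, 0.0, 0.0]
force: [-1.0, 1.7, -0.5]
width: 0.0221
```

```bash
python3 chk.py
```

```text
t 23.8 tcp [ 0.5627 -0.1129  0.1228] F tool [ 1.8 -0.6  0.5] w 0.0221 toolang 12.8 pos ang 0.519 rad 0.0763
ram [-0.0042, -0.006, -0.0045, -0.0062] [227.32 230.53] [343.65 211.74] t 24.0
```

Request:
{"fn": "drive_tool", "kwargs": {
  "translation": [
    [0,0,0],
    [0,0,0],
    [0,0,0],
    [0,0,0],
    [0,0,0],
    [0,0,0],
    [0,0,0],
    [0,0,0]
  ],
  "roll": [0,0,0,0,0,0,0,0],
  "jaw": [0.5,0.5,0.5,0.5,0.5,0.5,0.5,0.5]
}}

```text
t: 25.05
tcp_pos: [0.5627, -0.1129, 0.1228]
tool_rot: [0.624, 0.781, 0.0, 0.0]
force: [-1.8, 0.9, -0.2]
width: 0.0222
```

```bash
python3 chk.py
```

```text
t 25.05 tcp [ 0.5627 -0.1129  0.1228] F tool [ 1.3 -1.5  0.2] w 0.0222 toolang 12.8 pos ang 0.519 rad 0.0763
ram [-0.0072, -0.008, -0.007, -0.008] [227.44 231.37] [343.52 212.64] t 25.25
```

The height estimate has hit the bottom of its grid and carries a bias of several mm. Rest will be judged by the pixels no longer moving.

```bash
sed -i 's/np.linspace(.08,.175,381)/np.linspace(.06,.175,461)/' h.py; python3 chk.py
```

```text
t 25.3 tcp [ 0.5627 -0.1129  0.1228] F tool [ 1.6 -1.3 -0. ] w 0.0223 toolang 12.8 pos ang 0.519 rad 0.0763
ram [-0.0072, -0.0085, -0.007, -0.0085] [227.44 231.35] [343.52 212.66] t 25.5
```

Request:
{"fn": "drive_tool", "kwargs": {
  "translation": [
    [0,0,0],
    [0,0,0],
    [0,0,0],
    [0,0,0],
    [0,0,0],
    [0,0,0],
    [0,0,0],
    [0,0,0]
  ],
  "roll": [0,0,0,0,0,0,0,0],
  "jaw": [0.5,0.5,0.5,0.5,0.5,0.5,0.5,0.5]
}}

```text
t: 26.55
tcp_pos: [0.5627, -0.1129, 0.1228]
tool_rot: [0.624, 0.781, -0.0, 0.0]
force: [-1.2, 0.7, -0.4]
width: 0.022
```

```bash
python3 chk.py; python3 - <<'E'
from h import *
c=cam("side"); im=c["image"].copy()
a=np.radians(-15.5); Rz=np.array([[np.cos(a),-np.sin(a)],[np.sin(a),np.cos(a)]])
for h,z,col in [(.075,.088,(255,255,0)),(.11,.05,(0,255,255))]:
    P=[[*(CEN+Rz@np.array(q)*h),z] for q in [(1,1),(1,-1),(-1,-1),(-1,1)]]
    cv2.polylines(im,[proj(c,P).round().astype(np.int32).reshape(-1,1,2)],True,col,1)
save(c,"s2.png",cv2.resize(im[110:330,130:400],None,fx=2.7,fy=2.7,interpolation=cv2.INTER_CUBIC))
E
```

```text
t 26.55 tcp [ 0.5627 -0.1129  0.1228] F tool [ 0.9 -1.   0.4] w 0.022 toolang 12.8 pos ang 0.519 rad 0.0763
ram [-0.0072, -0.0085, -0.0072, -0.0085] [227.45 231.35] [343.54 212.65] t 26.75
```

View pics/s2.png

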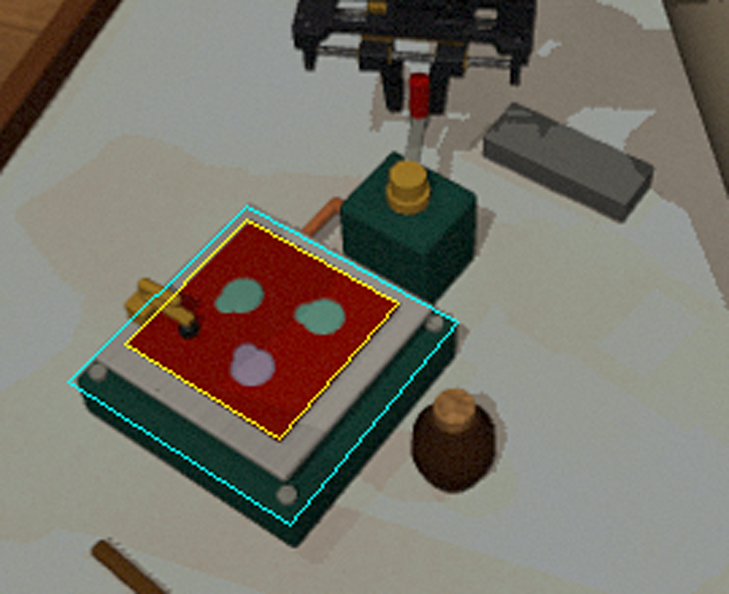

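s2: the panel outline fits its fully-lowered model (yellow), and the estimate has been still since t≈25. To rule out a stall from friction, I'll crack the valve slightly more and see whether anything moves.

Request:
{"fn": "drive_tool", "kwargs": {
  "translation": [
    [0,1.5,0],
    [0,1.5,0],
    [0,1.5,0],
    [0,0,0],
    [0,0,0],
    [0,0,0],
    [0,0,0],
    [0,0,0]
  ],
  "roll": [-1.15,-1.15,-1.15,0,0,0,0,0],
  "jaw": [0.5,0.5,0.5,0.5,0.5,0.5,0.5,0.5]
}}

```text
t: 27.85
tcp_pos: [0.5672, -0.1119, 0.1228]
tool_rot: [0.6, 0.8, 0.0, 0.0]
force: [-1.2, 0.8, -0.4]
width: 0.0223
```

```bash
python3 chk.py
```

```text
t 27.85 tcp [ 0.5672 -0.1119  0.1228] F tool [ 1.1 -0.9  0.4] w 0.0223 toolang 16.2 pos ang 0.578 rad 0.0765
ram [-0.007, -0.0085, -0.007, -0.0085] [227.43 231.31] [343.87 212.77] t 28.05
```

The lift is at rest on its stop. Now I'll close most of the way.

Request:
{"fn": "drive_tool", "kwargs": {
  "translation": [
    [0.2,-3.8,0],
    [0.2,-3.8,0],
    [0.2,-3.8,0],
    [0.2,-3.8,0],
    [0.2,-3.8,0],
    [0.2,-3.8,0],
    [0.2,-3.8,0],
    [0.2,-3.8,0],
    [0.2,-3.8,0],
    [0.2,-3,0],
    [0,0,0],
    [0,0,0]
  ],
  "roll": [2.9,2.9,2.9,2.9,2.9,2.9,2.9,2.9,2.9,2.3,0,0],
  "jaw": [0.5,0.5,0.5,0.5,0.5,0.5,0.5,0.5,0.5,0.5,0.5,0.5]
}}

```text
t: 29.6
tcp_pos: [0.5308, -0.1125, 0.1231]
tool_rot: [0.778, 0.628, 0.0, 0.001]
force: [2.4, -3.0, 0.4]
width: 0.022
```

```bash
python3 chk.py
```

```text
t 29.6 tcp [ 0.5308 -0.1125  0.1231] F tool [-2.5  2.9 -0.4] w 0.022 toolang -12.1 pos ang 0.093 rad 0.0747
ram [-0.0072, -0.0082, -0.0072, -0.0082] [227.43 231.37] [343.04 212.52] t 29.8
```

Request:
{"fn": "drive_tool", "kwargs": {
  "translation": [
    [0,-1,0],
    [0,-1,0],
    [0,-1,0],
    [0,-1,0],
    [0,0,0]
  ],
  "roll": [0.75,0.75,0.75,0.75,0],
  "jaw": [0.5,0.5,0.5,0.5,0.5]
}}

```text
t: 30.48
tcp_pos: [0.5261, -0.111, 0.1227]
tool_rot: [0.794, 0.607, -0.0, -0.0]
force: [2.8, -2.7, 1.7]
width: 0.022
```

```bash
python3 -c "
from h import *
valve_info()"
```

```text
t 30.48 tcp [ 0.5261 -0.111   0.1227] F tool [-1.8  3.4 -1.7] w 0.022 toolang -15.2 pos ang 0.027 rad 0.0742
```

Request:
{"fn": "drive_tool", "kwargs": {
  "translation": [
    [0,-0.7,0],
    [0,-0.7,0],
    [0,0,0]
  ],
  "roll": [0.5,0.5,0],
  "jaw": [0.5,0.5,0.5]
}}

```text
t: 30.85
tcp_pos: [0.5249, -0.1107, 0.1227]
tool_rot: [0.8, 0.6, -0.0, -0.0]
force: [1.7, -2.0, 1.3]
width: 0.0217
```

```bash
python3 -c "
from h import *
valve_info()"
```

```text
t 30.85 tcp [ 0.5249 -0.1107  0.1227] F tool [-1.5  2.2 -1.3] w 0.0217 toolang -16.2 pos ang 0.01 rad 0.0742
```

Still turning freely at about 3 N, so I'll continue in small steps.

Request:
{"fn": "drive_tool", "kwargs": {
  "translation": [
    [0,-0.6,0],
    [0,-0.6,0],
    [0,0,0]
  ],
  "roll": [0,0,0],
  "jaw": [0.5,0.5,0.5]
}}

```text
t: 31.22
tcp_pos: [0.5238, -0.1105, 0.1227]
tool_rot: [0.8, 0.601, -0.0, -0.0]
force: [1.4, -3.0, 1.7]
width: 0.0221
```

```bash
python3 -c "
from h import *
valve_info()"
```

```text
t 31.23 tcp [ 0.5238 -0.1105  0.1227] F tool [-2.5  2.2 -1.7] w 0.0221 toolang -16.2 pos ang -0.005 rad 0.0743
```

Request:
{"fn": "drive_tool", "kwargs": {
  "translation": [
    [0,-0.6,0],
    [0,-0.6,0],
    [0,0,0]
  ],
  "roll": [0,0,0],
  "jaw": [0.5,0.5,0.5]
}}

```text
t: 31.6
tcp_pos: [0.5226, -0.1101, 0.1227]
tool_rot: [0.8, 0.601, -0.0, -0.0]
force: [2.2, -2.1, 0.5]
width: 0.0219
```

```bash
python3 -c "
from h import *
valve_info()"
```

```text
t 31.6 tcp [ 0.5226 -0.1101  0.1227] F tool [-1.4  2.7 -0.5] w 0.0219 toolang -16.2 pos ang -0.022 rad 0.0742
```

Request:
{"fn": "drive_tool", "kwargs": {
  "translation": [
    [0,-0.6,0],
    [0,0,0]
  ],
  "roll": [0,0],
  "jaw": [0.5,0.5]
}}

```text
t: 31.85
tcp_pos: [0.5222, -0.11, 0.1228]
tool_rot: [0.8, 0.6, 0.0, 0.0]
force: [2.1, -4.2, 0.3]
width: 0.0218
```

Request:
{"fn": "drive_tool", "kwargs": {
  "translation": [
    [0,-0.6,0],
    [0,0,0]
  ],
  "roll": [0,0],
  "jaw": [0.5,0.5]
}}

```text
t: 32.1
tcp_pos: [0.5219, -0.1099, 0.1228]
tool_rot: [0.8, 0.601, 0.0, 0.0]
force: [4.3, -3.9, 0.6]
width: 0.0219
```

```bash
python3 -c "
from h import *
valve_info()"
```

```text
t 32.1 tcp [ 0.5219 -0.1099  0.1228] F tool [-2.6  5.2 -0.6] w 0.0219 toolang -16.2 pos ang -0.032 rad 0.0743
```

Force is starting to rise, so the lever is on its stop.

Request:
{"fn": "drive_tool", "kwargs": {
  "translation": [
    [0,-0.6,0],
    [0,0,0]
  ],
  "roll": [0,0],
  "jaw": [0.5,0.5]
}}

```text
t: 32.35
tcp_pos: [0.5216, -0.1098, 0.1229]
tool_rot: [0.8, 0.601, 0.001, 0.001]
force: [5.7, -4.3, -0.6]
width: 0.0222
```

Request:
{"fn": "drive_tool", "kwargs": {
  "translation": [
    [0,-0.6,0],
    [0,0,0]
  ],
  "roll": [0,0],
  "jaw": [0.5,0.5]
}}

```text
t: 32.6
tcp_pos: [0.5214, -0.1098, 0.123]
tool_rot: [0.8, 0.6, 0.001, 0.001]
force: [6.5, -4.3, -0.9]
width: 0.0224
```

```bash
python3 -c "
from h import *
valve_info()"
```

```text
t 32.6 tcp [ 0.5214 -0.1098  0.123 ] F tool [-2.3  7.5  1. ] w 0.0224 toolang -16.2 pos ang -0.039 rad 0.0743
```

Request:
{"fn": "drive_tool", "kwargs": {
  "translation": [
    [0,-0.8,0],
    [0,-0.8,0],
    [0,0,0]
  ],
  "roll": [0,0,0],
  "jaw": [0.5,0.5,0.5]
}}

```text
t: 32.98
tcp_pos: [0.5207, -0.1096, 0.1232]
tool_rot: [0.8, 0.6, 0.002, 0.002]
force: [10.8, -5.0, -2.4]
width: 0.0222
```

Request:
{"fn": "drive_tool", "kwargs": {
  "translation": [
    [0,-0.8,0],
    [0,-0.8,0],
    [0,0,0]
  ],
  "roll": [0,0,0],
  "jaw": [0.5,0.5,0.5]
}}

```text
t: 33.35
tcp_pos: [0.52, -0.1095, 0.1233]
tool_rot: [0.8, 0.6, 0.002, 0.003]
force: [14.9, -5.2, -4.4]
width: 0.0217
```

```bash
python3 -c "
from h import *
valve_info()"
```

```text
t 33.35 tcp [ 0.52   -0.1095  0.1233] F tool [-0.8 15.7  4.5] w 0.0217 toolang -16.2 pos ang -0.058 rad 0.0744
```

About 15.7 N on the stop, which is within the snug band. I'll hold briefly, back off, open the jaws and lift away.

Request:
{"fn": "drive_tool", "kwargs": {
  "translation": [
    [0,0,0],
    [0,0,0],
    [0,0,0],
    [0,2,0],
    [0,2,0],
    [0,2,0],
    [0,1.5,0],
    [0,0,0],
    [0,0,0],
    [0,0,0]
  ],
  "roll": [0,0,0,0,0,0,0,0,0,0],
  "jaw": [0.5,0.5,0.5,0.5,0.5,0.5,0.4,0.3,0.3,0.3]
}}

```text
t: 34.6
tcp_pos: [0.5243, -0.1105, 0.1227]
tool_rot: [0.8, 0.601, -0.0, -0.0]
force: [-0.7, 0.1, 0.0]
width: 0.0306
```

```bash
python3 chk.py; cp pics/w_last.png pics/w3.png
```

```text
t 34.6 tcp [ 0.5243 -0.1105  0.1227] F tool [-0.1 -0.7 -0. ] w 0.0306 toolang -16.2 pos ang 0.002 rad 0.0742
ram [-0.0072, -0.0082, -0.0072, -0.0082] [227.45 231.36] [343.13 212.54] t 34.8
```

View pics/w3.png

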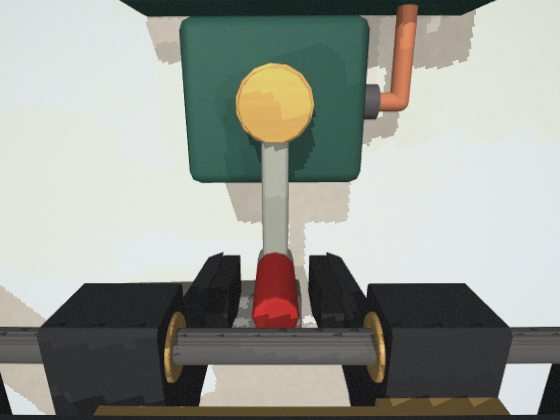

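w3: the post at (275,290) stands free between the pads, with gaps on both sides, and the lever is square to the block, so it is closed. Lifting away.

Request:
{"fn": "drive_tool", "kwargs": {
  "translation": [
    [0,0,-10],
    [0,0,-30],
    [0,0,-50],
    [0,0,-50],
    [0,0,0],
    [0,0,0]
  ],
  "roll": [0,0,0,0,0,0],
  "jaw": [0.3,0.3,0.3,0.3,0.3,0.3]
}}

```text
t: 35.6
tcp_pos: [0.5242, -0.1105, 0.2623]
tool_rot: [0.8, 0.601, -0.0, -0.0]
force: [-0.2, -0.7, 0.2]
width: 0.0312
```

```bash
python3 - <<'E'
from h import *
valve_info(); print(ram("side"),ram("scene"))
c=cam("wrist"); save(c,"w4.png")
for n in["valve_grip","valve"]:
  for m in masks_of("wrist",n)[:1]: print(n,m["score"],m["box"])
E
```

```text
t 35.6 tcp [ 0.5242 -0.1105  0.2623] F tool [-0.7  0.1 -0.2] w 0.0312 toolang -16.2 pos ang -0.0 rad 0.0742
(np.float64(-0.0072499999999999926), array([227.42088189, 231.33341343]), np.float64(0.5196185553757868)) (np.float64(-0.008249999999999993), array([342.97979614, 212.57741779]), np.float64(1.97964795081937))
valve_grip 0.64 [266.2, 122.0, 290.7, 216.3]
valve 0.78 [256.5, 83.4, 295.0, 215.0]
```

View pics/w4.png

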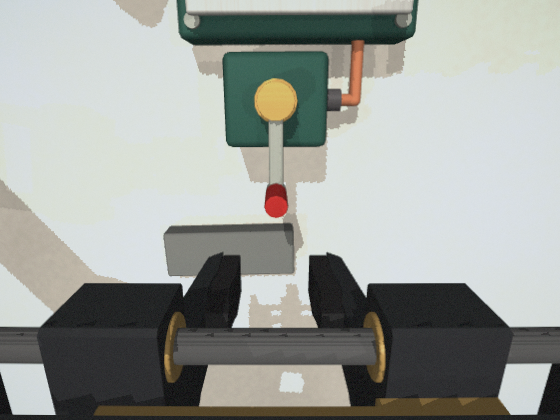

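w4: the lever is closed and clear of the gripper, with the hub at (276,100) and the grip at (276,201). Handing in.

```bash
python3 -c "
from rig import r
print(r.job_done())"
```

```text
the job is handed in; nothing more can be done
None
```

The lift is down and the valve is closed. I handed the job in at about 36 s of the 72 s; the hand-in reports no verdict.

- **Lowering:** I turned the lever with the part-open jaws loosely round its grip. The ram began to sink at a valve angle of about 0.4 rad and came down at no more than about 9 mm/s by the camera checks. It slowed near the bottom, so I opened the valve a little further. Once it stopped, opening it more caused no movement.
- **Closing:** I closed the valve until the measured force against its stop reached about 15.7 N, held that briefly, backed off, opened the jaws and lifted clear.
- **Last checks:** The tool force was near zero, the ram had not moved and the lever looked closed in the wrist picture. The whetstone looked undisturbed there. The jar was upright and in place in the last side picture, taken before closing. I only glimpsed the spatula and did not measure it.
- **Disagreement:** My camera estimate of ram height read −7 to −8 mm at rest, because my estimate of the lift's centre was slightly off. I therefore judged "fully down" by the ram not moving and by the panel outline fitting its lowered height.

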